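# Turn the wet spatula over in its sloping holder

### The job

The slotted wooden spatula has been put away blade-down. Pull it right out of its sloping holder, turn it end for end and slide it back into the same holder handle-first, well down, so that the blade sticks out and can dry. Leave the round spoon in the other holder as it is.

Things in the scene. Friction and masses are not known exactly. Their poses are not given: they have to be found in the camera images.
- spatula: slotted light-wood spatula, 260 mm long, 10 thick, 70 g: slotted blade 50 wide, 80 long; straight handle 22 wide, 180 long. Origin: its very middle, on the handle, 130 mm from either end. x runs from blade to handle end, y across the width, z across the thickness. Starts blade-down, loose: x slopes up about 23 deg towards the robot, z is the upper face, origin about 45 mm outside the mouth.
- pocket_a: the spatula's holder (of two alike): fixed white ceramic pocket on a wooden foot, sloping up 36 deg, mouth towards the robot. Inside 68 mm wide (y), 30 high (x), 85 deep (z); walls 6. Origin: centre of the inner floor, 34 mm above the worktop. z runs out of the mouth (at z = 85), x points down, square to the broad sides. The foot ends below the mouth.
- spoon: bystander: flat round-headed spoon of the same wood, 260 mm long, 10 thick, handle 22 wide, head 60 across. Stands handle-down, head out, in an identical holder 0.2 to 0.5 m to the left or right. Origin halfway along its length, x from handle to head.

How it is judged:
On the way:
1. the spatula has been pulled right out of its holder (its middle more than 225 mm from the pocket's floor) (distance between spatula and pocket_a above 0.225 m), for 0.2 s.
At the end, for the whole second after the job is handed in: The spatula rests in its own holder handle-down, blade out and up: its middle 100 to 165 mm along the pocket from its floor, within 45 mm sideways and about 28 degrees of the pocket's slope, not on top of or under it; the spoon is within 30 mm of where it was (z of spatula in the frame of pocket_a between 0.1 and 0.165 m and x of spatula in the frame of pocket_a between -0.018 and 0.05 m and y of spatula in the frame of pocket_a between -0.045 and 0.045 m and angle between the x axis of spatula and the z axis of pocket_a, either way round below 0.5 rad and angle between spatula's own x axis and vertical above 1.75 rad and linear speed of spatula below 0.02 m/s and distance of spoon from where it was at the start of the episode below 0.03 m); the robot touches nothing.
It fails at once if the spoon is moved by more than 50 mm (distance of spoon from where it was at the start of the episode above 0.05 m).
It also fails if it takes over 48 s, if anything falls off the work surface, if the arm or the gripper's body presses on something with over 40 N, if the wrist force passes 120 N, or if a joint passes its speed limit or range.

### The arm

A 7-joint arm with a two-finger parallel gripper is mounted at the origin on a cart in front of the work surface, level with it; the furniture and walls round the work are solid. World frame = base frame: x ahead of the robot, y to its left, z up, the work surface at z = 0. Lengths are in m, angles in rad, forces in N, time in s.
With the tool pointing down it reaches from about 0.4 to 0.875 m from the base axis. Payload 4.4 kg.
Tool frame: the origin (TCP) lies at the very end of the fingers, on their centre line; the grasp point (between the pads) lies 19 mm behind it; z points along the fingers, y is the line along which they close (so a half turn about z gives the same grasp; the last joint's range is limited). The gripper opens to 85 mm and grips with 20 to 120 N. Pads are 22 mm wide; open, the fingers measure 114 mm over their backs; the gripper's body (76 mm by 85 mm) begins 54 mm behind the grasp point. The pads swing forward as they close: fully open they stand 13 mm farther back than shut.
Start: joints at [1.189, 0.628, 0.038, 1.517, -0.027, 0.996, -0.02], TCP at [0.202, -0.618, 0.231] pointing down, gripper open.
Joint ranges: [-3.06, 3.06], [-0.37, 2.12], [-1.25, 1.32], [0.18, 2.47], [-1.1, 4.24], [0.23, 1.98], [-2.94, 2.94]. Speed limits (rad/s): [2.57, 2.57, 3.14, 3.14, 3.14, 3.14, 3.14].

### API

Orientations are given as a 3x3 rotation matrix whose columns are the frame's x, y, z axes.
In Python, from rig import * gives the robot as it stands. The module is installed in compiled form; this text tells all that it offers.
- The arm moves only by the shell command python3 -m inch 'ROWS' [FORCE]. ROWS is a JSON object of lists of equal length, an entry for each row: "grip": the closure, from 0 (fully open) to 1 (shut); "travel": the shift along the tool's x, y, z in m, a list of three; "twist": the turn about the tool's z in rad. In form: {"grip": [grip, ...], "travel": [[x, y, z], ...], "twist": [twist, ...]}. A call has 1 to 10 rows; each row is the pose to reach, as a shift and turn from the pose commanded when the call began, along the tool's axes at that moment; what a row does not reach only later rows make up. A row lasts 1/8 s, in which the tool goes at most 62.5 mm and 10.7 degrees, less where a joint would pass 70% of its speed; a pose out of reach is approached as far as the arm can. A call with a gripper value outside its range is refused whole. The fingers move at their own pace and stop on an object; FORCE is the grip in N (left out, the last holds). Time passes only in rows, so rows that repeat a pose let the fingers close. It gives the time, the measured TCP pose, the force and the opening at its end, in the units of the state.
- state(): the state, without advancing time (a new reading comes with each control period).
- camera(name): name is "side" or "top"; returns a dict with "color" (480x640x3 uint8, blue, green, red), "fx", "fy", "cx", "cy" (pixels), "extrinsics" (4x4, takes a point from camera to world coordinates). Camera axes: x right, y down, z forward; pixel columns grow to the right and rows downward; lengths in m; the calibration is good to about 2 mm. A picture is of the moment at which its call begins. There is no depth.
- hand_in(): hands the job in, once; it reports no verdict.
Trained networks look in a picture, given as the dict that the camera call returned (one of the last four; its "shot" number tells which), for a name from the list of things; names that differ only in an ending like _2 or _b are one class to them, and where a whole thing is asked for, a point or a joint stands for the part that bears it (a point fixed in the world has none). Each returns a list of dicts, best first, with "p" (0 to 1); they miss things now and then, are a little off and sometimes report something else, mostly with a low value. They report only what shows in the picture. A call takes as long as a camera call.
- look_for(picture, target): "at" ([column, row] as shares, 0 to 1, of the picture: columns of its width, rows of its height, amid what is visible of it).
- silhouettes(picture, target): "mask" (480x640 bool, what is visible of it) and "at" ([column, row] as shares, 0 to 1, of the picture: columns of its width, rows of its height, amid what is visible of it).
The state is a dict: "t": time; "joint_positions": joint angles; "qvel": joint speeds; "tau": joint torques, N m; "tool_pos": TCP position; "orientation": TCP orientation; "ft_force": force on the tool from outside, world axes, zero at the start; "torque": the same for the moment, N m; "opening": opening from 0.0 (shut) to 1.0 (fully open).
Only numpy, scipy, OpenCV 4.12 (cv2) and the standard library are available. Lean on these libraries where they do the work, as an engineer would, in place of code of your own. Each camera call takes 0.05 s, during which the arm holds its last target. There are 200 camera calls.

## Working session

There is one attempt and no reset: what is moved stays moved. The work goes in short steps, Python scripts to look and compute and a shell command to move; the robot and the scene stay as the last step left them, time stands still between calls to the robot, and variables do not carry over. Pictures are saved under pics/ and viewed, on a budget of 10 in all, crops included, one or two more only if the job needs it, and the job is handed in when it is done.

```bash
mkdir -p pics; cat > h.py <<'E'
from rig import *
import numpy as np, cv2
np.set_printoptions(precision=4,suppress=True)
def proj(c,P):
    E=np.array(c["extrinsics"]);p=(np.atleast_2d(P)-E[:3,3])@E[:3,:3]
    return np.c_[c["fx"]*p[:,0]/p[:,2]+c["cx"],c["fy"]*p[:,1]/p[:,2]+c["cy"]]
def ray(c,u,v):
    E=np.array(c["extrinsics"]);d=E[:3,:3]@[(u-c["cx"])/c["fx"],(v-c["cy"])/c["fy"],1]
    return E[:3,3],d/np.linalg.norm(d)
def tri(r1,r2):
    A=sum(np.eye(3)-np.outer(d,d) for _,d in(r1,r2));b=sum((np.eye(3)-np.outer(d,d))@o for o,d in(r1,r2))
    x=np.linalg.solve(A,b);return x,[np.linalg.norm(np.cross(x-o,d)) for o,d in(r1,r2)]
E
python3 - <<'E'
from h import *
s=state();print(s["tool_pos"],s["orientation"],s["t"])
for n in("side","top"):
    c=camera(n);cv2.imwrite(f"pics/{n}0.png",c["color"]);print(n,np.array(c["extrinsics"]),c["fx"],c["cx"],c["cy"])
    for t in("spatula","pocket_a","spoon"):
        for r in silhouettes(c,t)[:3]:
            m=r["mask"].astype(np.uint8);q=np.argwhere(m)
            print(t,r["p"],np.array(r["at"])*[640,480],m.sum(),cv2.minAreaRect(q[:,::-1].astype(np.float32)))
E
```

```text
[ 0.2017 -0.6173  0.2304] [[ 0.9506  0.3105 -0.0006]
 [ 0.3105 -0.9506  0.0018]
 [-0.     -0.0019 -1.    ]] 0.0
side [[ 0.9837 -0.0717  0.1649  0.3832]
 [-0.1783 -0.5066  0.8436 -0.93  ]
 [ 0.0231 -0.8592 -0.5111  0.6861]
 [ 0.      0.      0.      1.    ]] 603.7597830451016 320.77650767263225 239.20632128701874
spatula 0.74 [282.368 318.192] 1298 ((279.0235900878906, 314.23052978515625), (19.04836654663086, 104.88471221923828), 84.1604995727539)
pocket_a 0.73 [332.288 311.712] 1577 ((327.0000305175781, 310.5), (67.52925109863281, 33.98823165893555), 26.56505012512207)
spoon 0.81 [243.584 198.192] 527 ((249.2109375, 198.50511169433594), (73.43585205078125, 10.889290809631348), 6.581944942474365)
top [[-0.0233 -0.9927  0.1182  0.4507]
 [-0.9995  0.0258  0.02    0.03  ]
 [-0.0229 -0.1177 -0.9928  1.0084]
 [ 0.      0.      0.      1.    ]] 507.0978164322112 318.3550258353446 237.58554594142248
spatula 0.55 [457.408 290.208] 1365 ((460.39337158203125, 287.4183044433594), (109.078125, 24.69879913330078), 43.79816818237305)
pocket_a 0.58 [412.992 237.12 ] 2137 ((412.83258056640625, 238.3006591796875), (53.66059875488281, 48.66820526123047), 49.9697380065918)
spoon 0.76 [233.216 314.784] 1687 ((228.3384552001953, 297.9076843261719), (96.79671478271484, 34.283203125), 66.61477661132812)
```

```bash
python3 - <<'E'
import cv2,numpy as np
a=cv2.imread("pics/side0.png")[160:400,130:450];b=cv2.imread("pics/top0.png")[180:380,170:550]
a=cv2.resize(a,(780,585));cv2.imwrite("pics/s.png",a);cv2.imwrite("pics/t.png",cv2.resize(b,(760,400)))
E
```

```text
(no output)
```

View pics/s.png

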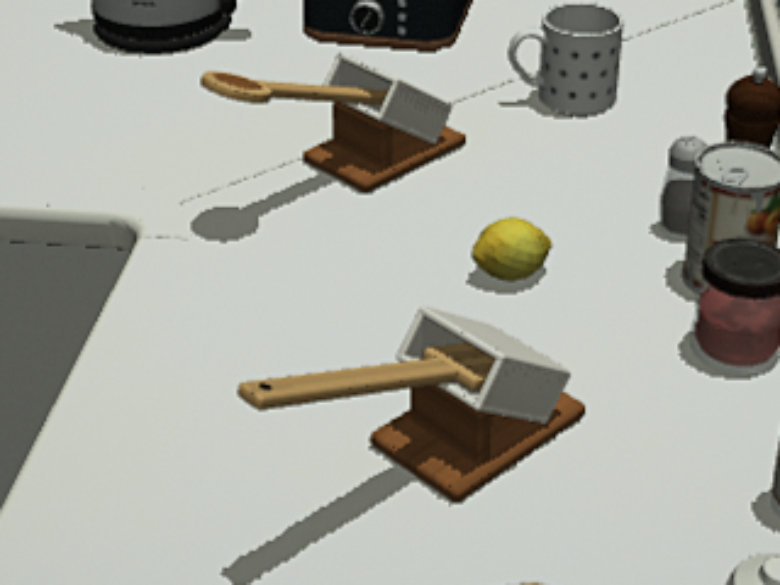

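View pics/t.png

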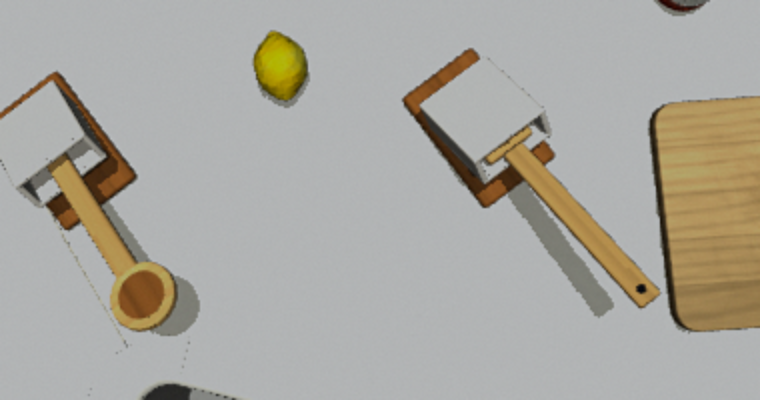

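```bash
python3 - <<'E'
from h import *
S=camera("side");T=camera("top")
s=lambda u,v:ray(S,130+u/2.4375,160+v/2.4375)
t=lambda u,v:ray(T,170+u/2,180+v/2)
P={}
for n,a,b in[("hole",(265,386),(641,288)),("shoulder",(453,367),(509,145)),("shL",(427,350),(530,131)),("shR",(480,385),(488,158)),
 ("lipNear",(490,355),(482,178)),("lipFar",(423,310),(548,112)),("backNear",(570,375),(420,107))]:
    P[n],e=tri(s(*a),t(*b));print(n,P[n],e)
d=P["hole"]-P["shoulder"];print(np.linalg.norm(d),np.degrees(np.arctan2(d[1],d[0])),np.degrees(np.arcsin(d[2]/np.linalg.norm(d))))
E
```

```text
hole [ 0.4015 -0.2367  0.1439] [np.float64(0.0006093394408854874), np.float64(0.0006093394408855393)]
shoulder [ 0.5303 -0.146   0.0742] [np.float64(0.0010725924673655497), np.float64(0.0010725924673653123)]
shL [ 0.5252 -0.1587  0.1009] [np.float64(0.013872466638790472), np.float64(0.013872466638790711)]
shR [ 0.5363 -0.1332  0.0465] [np.float64(0.016706520867645257), np.float64(0.01670652086764544)]
lipNear [ 0.53   -0.1261  0.0675] [np.float64(0.03052881491632002), np.float64(0.030528814916319837)]
lipFar [ 0.5292 -0.166   0.1398] [np.float64(0.022023600789641443), np.float64(0.022023600789641298)]
backNear [ 0.6042 -0.0783  0.0036] [np.float64(0.029064775095890644), np.float64(0.029064775095890547)]
0.17231797669636467 -144.84091189620065 23.865966359290844
```

```bash
python3 - <<'E'
from h import *
S=camera("side");T=camera("top")
s=lambda u,v:ray(S,130+u/2.4375,160+v/2.4375)
t=lambda u,v:ray(T,170+u/2,180+v/2)
P={}
for n,a,b in[("hole",(265,386),(641,288)),("shoulder",(453,367),(509,145)),("shR",(427,350),(488,158)),("shL",(480,385),(530,131)),
 ("lipNear",(490,355),(548,112)),("lipFar",(423,310),(482,178)),("backNear",(570,375),(487,56))]:
    P[n],e=tri(s(*a),t(*b));print(n,P[n],e[0])
f=P["lipFar"]-P["lipNear"];print("lip yaw",np.degrees(np.arctan2(f[1],f[0])),np.linalg.norm(f))
f=P["shR"]-P["shL"];print("sh yaw",np.degrees(np.arctan2(f[1],f[0])),np.linalg.norm(f))
# template fit of pocket outer box to masks by rendering pocket (yaw,x,y), spatula too
from scipy.optimize import minimize
def R(y,p): # z axis out of mouth: yaw y, elev p ; x down normal
    z=np.array([np.cos(y)*np.cos(p),np.sin(y)*np.cos(p),np.sin(p)]);x=np.array([np.cos(y)*np.sin(p),np.sin(y)*np.sin(p),-np.cos(p)])
    return np.c_[x,np.cross(z,x),z]
box=np.array([[i*21,j*40,k] for i in(-1,1) for j in(-1,1) for k in(-6,85)])/1e3
M={}
for c,n in((S,"S"),(T,"T")):
    for th in("pocket_a","spoon"):
        r=silhouettes(c,th)[0];M[n,th]=r["mask"];print(n,th,r["p"],np.array(r["at"])*[640,480])
def cost(v):
    W=np.array([v[0],v[1],.034])+box@R(v[2],np.radians(36)).T;k=0
    for c,n in((S,"S"),(T,"T")):
        m=np.zeros((480,640),np.uint8);cv2.fillConvexPoly(m,cv2.convexHull(np.round(proj(c,W)*16).astype(np.int32)),1,shift=4)
        g=M[n,"pocket_a"]; h=cv2.convexHull(np.argwhere(g)[:,::-1].astype(np.int32));gm=np.zeros_like(m);cv2.fillConvexPoly(gm,h,1)
        k+=1-(m&gm).sum()/max(1,(m|gm).sum())
    return k
best=None
for y in(-150,-144,-138):
    r=minimize(cost,[.59,-.10,np.radians(y)],method="Nelder-Mead",options=dict(initial_simplex=np.array([[.59,-.1,np.radians(y)],[.61,-.1,np.radians(y)],[.59,-.08,np.radians(y)],[.59,-.1,np.radians(y+8)]])))
    print(r.x[:2],np.degrees(r.x[2]),r.fun)
E
```

```text
hole [ 0.4015 -0.2367  0.1439] 0.0006093394408854874
shoulder [ 0.5303 -0.146   0.0742] 0.0010725924673655497
shR [ 0.5172 -0.1259  0.0752] 0.0004747144529511394
shL [ 0.544  -0.1663  0.0728] 0.0021904787215309674
lipNear [ 0.5528 -0.1758  0.1047] 0.002584921699006944
lipFar [ 0.5066 -0.1163  0.1024] 0.008555692462292548
backNear [ 0.6174 -0.1339  0.0482] 0.00017075517488798943
lip yaw 127.8105422535117 0.0753885334156658
sh yaw 123.51545314148284 0.0486080030564068
S pocket_a 0.64 [333.504 309.792]
S spoon 0.79 [241.088 194.976]
T pocket_a 0.76 [411.328 236.784]
T spoon 0.57 [233.792 313.008]
[ 0.5824 -0.1058] -142.90071040513556 0.07291169948977161
[ 0.5827 -0.1062] -143.92687722169526 0.07040347968183025
[ 0.5826 -0.1065] -144.07728816544758 0.07227753759530309
```

```bash
python3 -m inch '{"grip":[0,0,0,0,0,0,0,0,0,0],"travel":[[0.415,-0.333,0.02],[0.415,-0.333,0.02],[0.415,-0.333,0.02],[0.415,-0.333,0.02],[0.415,-0.333,0.02],[0.415,-0.333,0.02],[0.415,-0.333,0.02],[0.415,-0.333,0.02],[0.415,-0.333,0.02],[0.415,-0.333,0.02]],"twist":[-0.15,-0.312,-0.312,-0.312,-0.312,-0.312,-0.312,-0.312,-0.312,-0.312]}' 50; python3 -c "
from h import *;print(state()['joint_positions'])"
```

```text
t: 2.05
tool_pos: [0.4948, -0.1691, 0.2114]
orientation: [[0.806, 0.592, 0.001], [0.592, -0.806, 0.001], [0.002, -0.0, -1.0]]
ft_force: [0.6, -1.0, 0.1]
opening: 1.001
[ 0.328   0.4728 -0.0738  1.8923  0.0457  0.7773 -0.7072]
```

```bash
python3 -m inch '{"grip":[0,0,0,0,1,1,1,1,1],"travel":[[-0.003,0.001,0.06],[-0.003,0.001,0.12],[-0.003,0.001,0.139],[-0.003,0.001,0.139],[-0.003,0.001,0.139],[-0.003,0.001,0.139],[-0.003,0.001,0.139],[-0.003,0.001,0.139],[-0.003,0.001,0.139]],"twist":[0,0,0,0,0,0,0,0,0]}' 40
```

```text
t: 3.18
tool_pos: [0.4915, -0.1751, 0.0729]
orientation: [[0.809, 0.587, 0.001], [0.587, -0.809, -0.0], [0.001, 0.001, -1.0]]
ft_force: [0.0, 0.1, 4.6]
opening: 0.247
```

```bash
python3 -m inch '{"grip":[1,1,1,1,1,1,1],"travel":[[-0.02,0,-0.014],[-0.04,0,-0.028],[-0.061,0,-0.043],[-0.081,0,-0.058],[-0.101,0,-0.073],[-0.121,0,-0.088],[-0.121,0,-0.088]],"twist":[0,0,0,0,0,0,0]}'; python3 - <<'E'
from h import *
a=camera("side");b=camera("top")
for n,c in (("s",a),("t",b)):
    for r in silhouettes(c,"spatula")[:2]: print(n,r["p"],np.array(r["at"])*[640,480],r["mask"].sum())
cv2.imwrite("pics/c2.png",np.hstack([a["color"][150:450,100:500],b["color"][150:450,240:640]]))
E
```

```text
t: 4.05
tool_pos: [0.3912, -0.2479, 0.1615]
orientation: [[0.812, 0.584, 0.0], [0.584, -0.812, -0.002], [-0.001, 0.001, -1.0]]
ft_force: [0.9, -0.2, -0.8]
opening: 0.248
s 0.76 [221.12  304.992] 1890
t 0.75 [487.68  309.696] 2276
```

View pics/c2.png

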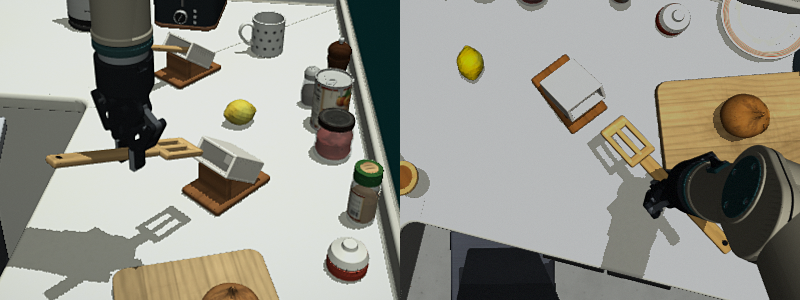

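```bash
python3 -m inch '{"grip":[1,1,1,1,1,1,1,1,1,1],"travel":[[0,0,-0.02],[0.06,0,-0.02],[0.122,-0.003,-0.02],[0.122,-0.003,0.01],[0.122,-0.003,0.04],[0.122,-0.003,0.06],[0.122,-0.003,0.08],[0.122,-0.003,0.095],[0.122,-0.003,0.105],[0.122,-0.003,0.105]],"twist":[0,0,0,0,0,0,0,0,0,0]}' 25;  python3 - <<'E'
from h import *
a=camera("side");b=camera("top")
cv2.imwrite("pics/c3.png",np.hstack([a["color"][200:400,150:350],b["color"][180:380,370:570]]).repeat(2,0).repeat(2,1))
E
```

```text
t: 5.5
tool_pos: [0.4907, -0.1712, 0.0547]
orientation: [[0.809, 0.588, -0.0], [0.588, -0.809, 0.0], [0.0, -0.001, -1.0]]
ft_force: [-0.2, 0.6, 2.4]
opening: 0.249
```

View pics/c3.png

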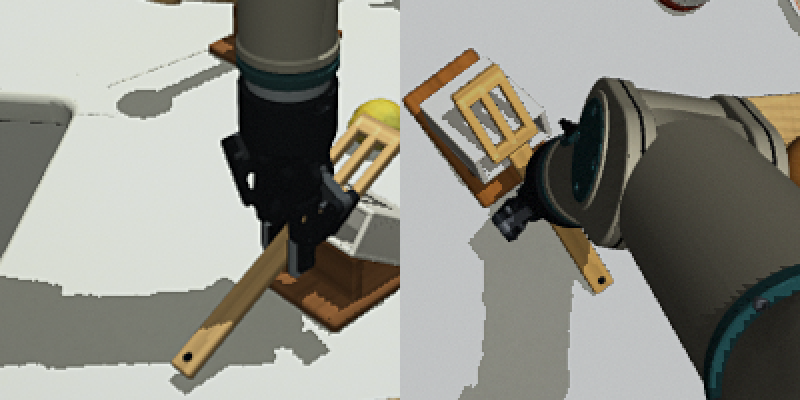

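```bash
python3 -m inch '{"grip":[1,1,1,1,1,1,1,1,1,1],"travel":[[0,0,-0.05],[0,0,-0.1],[-0.05,0,-0.15],[-0.08,0,-0.15],[-0.08,0,-0.15],[-0.08,0,-0.15],[-0.08,0,-0.15],[-0.08,0,-0.15],[-0.08,0,-0.15],[-0.08,0,-0.15]],"twist":[0,0,-0.18,-0.36,-0.54,-0.72,-0.9,-1.08,-1.26,-1.44]}' 45; python3 - <<'E'
from h import *
a=camera("side");b=camera("top")
p,e=tri(ray(a,244,378.5),ray(b,470,320.5));print(p,e[0],"slope vs grasp",p-np.array([.4907,-.1712,.0737]))
print(state()["joint_positions"])
E
```

```text
t: 6.85
tool_pos: [0.4249, -0.2188, 0.2052]
orientation: [[-0.482, 0.876, -0.001], [0.876, 0.482, 0.0], [0.0, -0.001, -1.0]]
ft_force: [0.0, -0.3, -1.3]
opening: 0.25
[ 0.4031 -0.235   0.0257] 0.0016692966252736295 slope vs grasp [-0.0876 -0.0638 -0.048 ]
[ 0.7904  0.4642 -0.5246  2.0025  0.3314  0.7589  0.5656]
```

```bash
python3 -m inch '{"grip":[1,1,1,1,1,1,1,1,1,1],"travel":[[0,0,0],[0,0,0],[0,0,0],[0,0,0],[0,0,0],[0,0,0],[0,0,0],[0,0,0],[0,0,0],[0,0,0]],"twist":[-0.18,-0.36,-0.54,-0.72,-0.9,-1.08,-1.26,-1.44,-1.62,-1.697]}' 45; python3 - <<'E'
from h import *
a=camera("side");b=camera("top")
cv2.imwrite("pics/c4.png",np.hstack([a["color"][150:350,150:350],b["color"][180:380,370:570]]).repeat(2,0).repeat(2,1))
print(state()["joint_positions"])
E
```

```text
t: 8.2
tool_pos: [0.425, -0.2189, 0.205]
orientation: [[-0.812, -0.583, -0.001], [-0.583, 0.812, 0.0], [0.001, 0.001, -1.0]]
ft_force: [-0.4, 0.3, -0.7]
opening: 0.248
[ 1.0809  0.5965 -0.9978  1.9952  0.6432  0.9053  1.9295]
```

View pics/c4.png

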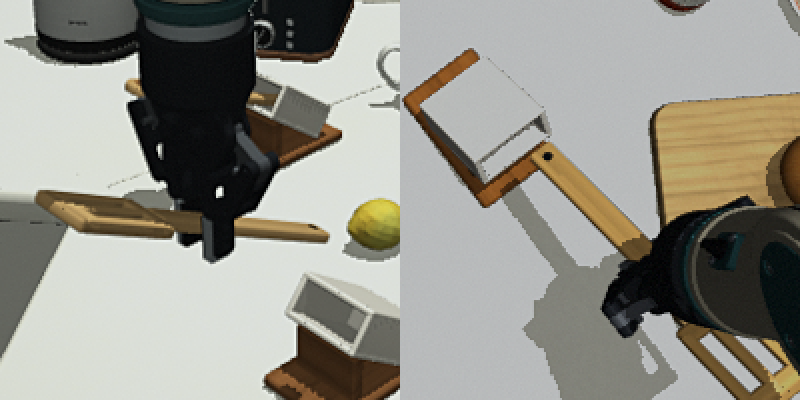

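```bash
python3 - <<'E'
from h import *
a=camera("side");b=camera("top");s=state()
p,e=tri(ray(a,308,263.5),ray(b,444,258));G=np.array(s["tool_pos"])-[0,0,.019];G[2]=s["tool_pos"][2]+.019
d=p-G;print(p,e[0],d,np.degrees(np.arctan2(d[1],d[0])),np.degrees(np.arctan2(d[2],np.hypot(*d[:2]))))
z=np.array([np.cos(np.radians(-144))*np.cos(.628),np.sin(np.radians(-144))*np.cos(.628),np.sin(.628)])
O=np.array([.5827,-.1062,.034]);Rt=np.array(s["orientation"])
for k in(235,200,170,150,135):
    g=O+z*k/1e3;print(k,g,"tool travel",Rt.T@(g-G))
E
```

```text
[ 0.5129 -0.1582  0.1764] 0.002078215008946493 [ 0.0877  0.0607 -0.0478] 34.6988084681584 -24.132952148064042
235 [ 0.4289 -0.218   0.1721] tool travel [-0.0036 -0.0014  0.0521]
200 [ 0.4518 -0.2013  0.1515] tool travel [-0.0319 -0.0011  0.0727]
170 [ 0.4714 -0.1871  0.1339] tool travel [-0.0562 -0.0009  0.0903]
150 [ 0.4845 -0.1775  0.1221] tool travel [-0.0724 -0.0008  0.102 ]
135 [ 0.4943 -0.1704  0.1133] tool travel [-0.0845 -0.0007  0.1108]
```

```bash
python3 -m inch '{"grip":[1,1,1,1,1,1],"travel":[[0.002,-0.001,0.04],[0.002,-0.001,0.071],[0.002,-0.001,0.071],[-0.01,-0.001,0.08],[-0.022,-0.001,0.088],[-0.022,-0.001,0.088]],"twist":[0,0,0,0,0,0]}' 30; python3 - <<'E'
from h import *
a=camera("side");b=camera("top")
cv2.imwrite("pics/c5.png",np.hstack([a["color"][200:400,200:400],b["color"][160:360,370:570]]).repeat(2,0).repeat(2,1))
E
```

```text
t: 9.15
tool_pos: [0.4454, -0.2057, 0.1175]
orientation: [[-0.811, -0.585, 0.001], [-0.585, 0.811, 0.001], [-0.001, -0.0, -1.0]]
ft_force: [0.3, -0.1, -1.1]
opening: 0.245
```

View pics/c5.png

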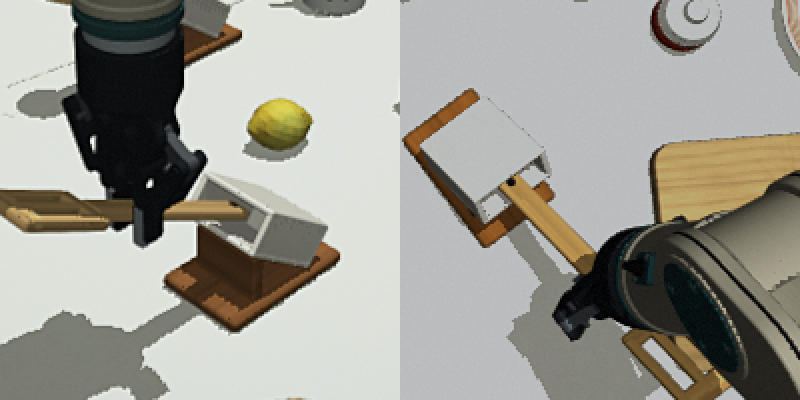

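The side view shows the handle tip (crop ~(245,210)) inside the mouth, and in the top view it is centred laterally. I'll continue in along the axis.

```bash
python3 -m inch '{"grip":[1,1,1,1,1,1,1],"travel":[[-0.01,0,0.007],[-0.02,0,0.0145],[-0.03,0,0.022],[-0.04,0,0.029],[-0.047,0,0.034],[-0.05,0,0.036],[-0.05,0,0.036]],"twist":[0,0,0,0,0,0,0]}' 30; python3 - <<'E'
from h import *
a=camera("side");b=camera("top");s=state()
z=np.array([np.cos(np.radians(-144))*np.cos(.628),np.sin(np.radians(-144))*np.cos(.628),np.sin(.628)])
print("grasp k",z@(np.array(s["tool_pos"])+[0,0,.019]-[.5827,-.1062,.034]))
cv2.imwrite("pics/c6.png",np.hstack([a["color"][200:400,200:400],b["color"][160:360,370:570]]).repeat(2,0).repeat(2,1))
E
```

```text
t: 10.12
tool_pos: [0.4845, -0.1777, 0.0812]
orientation: [[-0.812, -0.584, -0.0], [-0.584, 0.812, -0.0], [0.0, 0.0, -1.0]]
ft_force: [-0.6, -0.7, -0.3]
opening: 0.25
grasp k 0.1376364240587913
```

View pics/c6.png

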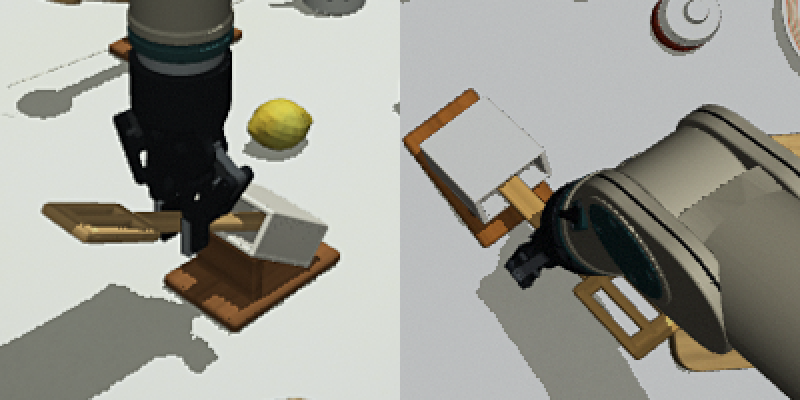

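```bash
python3 -m inch '{"grip":[0,0,0,0,0,0,0,0,0],"travel":[[0,0,0],[0,0,0],[0,0,0],[0,0,0],[0,0,-0.03],[0,0,-0.08],[0,0,-0.14],[0,0,-0.18],[0,0,-0.18]],"twist":[0,0,0,0,0,0,0,0,0]}';python3 -m inch '{"grip":[0,0,0,0,0,0],"travel":[[0.04,0.04,-0.03],[0.07,0.08,-0.05],[0.1,0.12,-0.05],[0.12,0.16,-0.05],[0.14,0.2,-0.05],[0.14,0.2,-0.05]],"twist":[0,0,0,0,0,0]}'; python3 - <<'E'
from h import *
a=camera("side");b=camera("top")
for n,c in (("s",a),("t",b)):
    for t in("spatula","spoon"): r=silhouettes(c,t)[0];print(n,t,r["p"],np.array(r["at"])*[640,480])
cv2.imwrite("pics/c7.png",np.hstack([a["color"][200:400,200:400],b["color"][160:360,370:570]]).repeat(2,0).repeat(2,1))
E
```

```text
t: 11.35
tool_pos: [0.4863, -0.1778, 0.2643]
orientation: [[-0.812, -0.583, 0.006], [-0.583, 0.812, -0.002], [-0.003, -0.005, -1.0]]
ft_force: [0.6, 0.7, 0.5]
opening: 0.997
t: 12.1
tool_pos: [0.2507, -0.0969, 0.3105]
orientation: [[-0.814, -0.58, -0.005], [-0.58, 0.815, -0.006], [0.007, -0.002, -1.0]]
ft_force: [0.9, -0.9, 1.0]
opening: 1.001
s spatula 0.68 [262.784 319.392]
s spoon 0.63 [240.832 195.792]
t spatula 0.62 [468.288 301.92 ]
t spoon 0.9 [232.832 316.896]
```

View pics/c7.png

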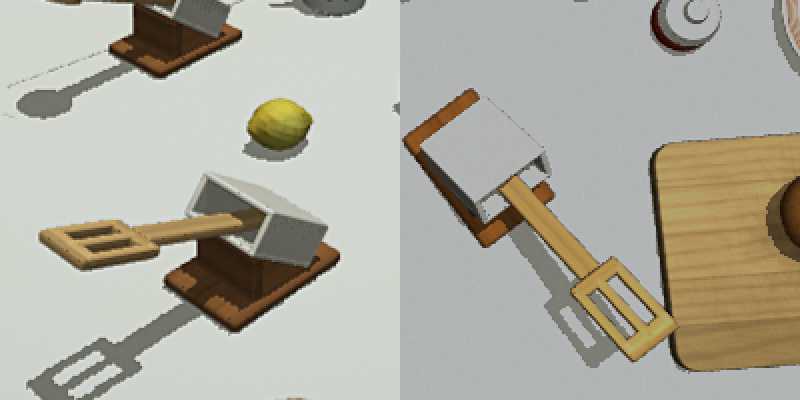

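```bash
python3 - <<'E'
from h import *
a=camera("side");b=camera("top")
f=lambda s,t:tri(ray(a,200+s[0]/2,200+s[1]/2),ray(b,370+(t[0]-400)/2,160+t[1]/2))
tip,e1=f((61,252),(656,342));sh,e2=f((142,237),(594,276));d=(tip-sh);L=np.linalg.norm(d);u=d/L
y=np.radians(-144);p=.6283
z=np.array([np.cos(y)*np.cos(p),np.sin(y)*np.cos(p),np.sin(p)]);x=np.array([np.cos(y)*np.sin(p),np.sin(y)*np.sin(p),-np.cos(p)])
n=np.array([0,0,-.005]);O=sh-u*.05+n-[.5827,-.1062,.034]
print(tip,sh,L,e1[0],e2[0],"slope",np.degrees(np.arcsin(u[2])),"ang",np.arccos(u@z),"in pocket x,y,z",x@O,np.cross(z,x)@O,z@O,state()["t"])
E
```

```text
[ 0.3893 -0.2492  0.1414] [ 0.4478 -0.208   0.1156] 0.07611947268169116 0.0003616231696196384 0.003195494310009045 slope 19.834760752288545 ang 0.28244153849766074 in pocket x,y,z 0.02341144808171361 0.0038342049179920282 0.1336922568957685 12.5
```

```bash
python3 -c "
from rig import *
print(hand_in())"
```

```text
the job is handed in; nothing more can be done
None
```

I pulled the spatula out and tipped it over by pressing the blade down on the pocket's upper lip. Then I turned it end for end and slid it back into its own holder handle-first. I handed in at about 12.5 s of the 48 s limit; no verdict comes back.

| Last check (from the camera images) | Measured | Allowed |
|---|---|---|
| Middle along the pocket | about 134 mm | 100 to 165 mm |
| Sideways | about 4 mm | within 45 mm |
| Pocket x (square to the broad sides) | about 23 mm | −18 to 50 mm |
| Angle to the pocket's slope | 0.28 rad | below 0.5 rad |
| Spatula's x axis from vertical (blade up about 20°) | about 1.92 rad | above 1.75 rad |

- **Pull-out:** I did not measure the distance directly. I pulled it about 150 mm along the slope, and the picture then showed the blade clear of the mouth.
- **Spoon:** its position in both views matches the start to within about 4 pixels, so it looks unmoved.
- **Robot:** the gripper is open and well clear of everything.
- **Disagreements:** no check failed. The blade measured 76 mm long against the true 80 mm, so these figures are good to a few millimetres.

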